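# Lock the vacuum canister and hold the gauge on its valve pad

## Robot

A 7-joint arm with a two-finger parallel gripper is mounted at the origin on the work surface. World frame = base frame: x ahead of the robot, y to its left, z up, the work surface at z = 0. Lengths are in m, angles in rad, forces in N, time in s.
With the tool pointing down it reaches from about 0.425 to 0.825 m from the base axis. Payload 3.6 kg.
Tool frame: the origin (TCP) lies at the very end of the fingers, on their centre line; the grasp point (between the pads) lies 19 mm behind it (bot.grasp_offset is the distance from the TCP to the grasp point, in m); z points along the fingers, y is the line along which they close (so a half turn about z gives the same grasp; the last joint's range is limited). The gripper opens to 85 mm and grips with 20 to 120 N. Pads are 22 mm wide; open, the fingers measure 114 mm over their backs; the gripper's body (76 mm by 85 mm) begins 54 mm behind the grasp point. The pads swing forward as they close: fully open they stand 13 mm farther back than shut.
Start: joints at [-1.345, 0.615, -0.013, 1.423, 0.008, 1.103, -0.04], TCP at [0.163, 0.629, 0.231] pointing down, gripper open.
Joint ranges: [-3.12, 3.12], [-0.3, 2.06], [-1.34, 1.32], [0.26, 2.42], [-1.36, 4.5], [0.01, 1.98], [-2.84, 2.84]. Speed limits (rad/s): [2.79, 2.79, 3.14, 3.14, 3.14, 3.14, 3.14].

## Interface

Orientations are given as a rotation vector (axis times angle).
In Python, from rig import bot gives the robot as it stands. The module is installed in compiled form; this text tells all that it offers.
- The arm moves only by the shell command python3 -m crank 'ROWS' [OPENING] [FORCE]. ROWS is JSON, a list of rows, each a list of 4 numbers: the shift along the tool's x, y, z each as a share of 0.15 m, from -1 to 1, then the turn about the tool's z as a share of pi rad, from -1 to 1. A call has 1 to 10 rows; each row shifts and turns the commanded pose from where the row before left it, along the tool's axes as they then stand; what a row does not reach is not made up. A row lasts 1/8 s, in which the tool goes at most 62.5 mm and 10.7 degrees, less where a joint would pass 70% of its speed; a pose out of reach is approached as far as the arm can. A call with a number of a shift or a turn outside -1 to 1 is refused whole. A call with a gripper value outside its range is refused whole. OPENING is the opening in per cent of the stroke, from 0 (shut) to 100 (fully open), set as the call begins (- or left out, the last holds). The fingers move at their own pace and stop on an object; FORCE is the grip in N (left out, the last holds). Time passes only in rows, so rows that do not move let the fingers close. It gives the time, the measured TCP pose, the force, the opening and the grip force at its end, in the units of the state.
- bot.get_state(): the state, without advancing time (a new reading comes with each control period).
- bot.grab_frame(name): name is "side" or "top" or "wrist"; returns a dict with "frame" (400x640x3 uint8, red, green, blue), "K" (3x3 intrinsics, pixels), "k1" (the pictures are not rectified: a ray, as slopes to the right and down, at radius r is drawn at 1 + k1 r^2 times it, then the intrinsics apply), "origin" and "attitude" of the camera in the world; the wrist camera has in their place "hand_eye" (4x4, takes a point from camera to tool coordinates, whose origin is the TCP and whose axes are the flange's). Camera axes: x right, y down, z forward; pixel columns grow to the right and rows downward; lengths in m; the calibration is good to about 2 mm. A picture is of the moment at which its call begins: read the wrist's pose just before it. There is no depth.
- bot.close_job(): hands the job in; it is judged then, once.
The state is a dict: "time": time; "joint_positions": joint angles; "joint_vel": joint speeds; "effort": joint torques, N m; "tool_pos": TCP position; "ee_rot": TCP orientation; "force": force on the tool from outside, world axes, zero at the start; "moment": the same for the moment, N m; "gripper_width": finger opening in m; "grip_force": force on a finger pad.
Only numpy, scipy, OpenCV 4.12 (cv2) and the standard library are available. Lean on these libraries where they do the work, as an engineer would, in place of code of your own. Each camera call takes 0.05 s, during which the arm holds its last target. There are 200 camera calls.

## Task

Turn the canister's lock collar clockwise by its tab, all the way round until the tab stands over the fixed pointer; then take the gauge out of the white rack and hold it upright with its rubber tip centred on the sprung valve pad of the lid, the dial facing the side of the canister where the pointer is. Press lightly so that the pad sinks about half way and never bottoms out, leave the other things where they are, and finish while still holding the gauge there: do not put it down or let go.

Things in the scene. Friction and masses are not known exactly. Their poses are not given: they have to be found in the camera images.
- canister: Steel vacuum canister 124 mm wide, lid top 108 mm up, in a 160 mm grey foot screwed to the counter. Origin: centre of its underside, on the collar's axis; z up. Its +x points at the lock mark: a dark steel pointer bar 12 mm wide sticking out level to 106 mm from the axis, top 81 mm up. The lid's 14 mm domed knob is not used.
- collar (a joint): Angle (rad) of the aluminium lock collar, a 136 mm ring round the lid, top 103 mm up. 0 open, 1.3 locked against its stop with the tab exactly over the pointer; grows clockwise seen from above. Starts at 0 to 0.3; steady friction about 0.2 N m; stays where left.
- tab (a point): Grip point of the collar's tab, an upright fin 10 mm thick (in the turning direction), from 62 to 92 mm from the collar's axis and 103 to 145 mm above the counter. The point is in the fin's middle, 77 mm from the axis, 130 mm up. Its x, y axes do not follow the fin: the fin lies along the line from the canister's axis to this point.
- valve (a joint): How far the valve pad has sunk, m: 0 at rest, 0.014 bottomed out. A spring holds it up: 1.2 N just to start it, 0.6 N per mm more (about 5.4 N half way, 9.6 N at the bottom).
- pad (a point): Centre of the top of the sprung valve pad: flat round black rubber disc 32 mm wide, marked with a thin steel ring and dot, its top 130 mm above the counter at rest (22 mm over the lid), in a low dark rim 40 mm wide. It lies 12 mm along the canister's -x and 18 mm along its -y from the axis. Sinks with the pad.
- gauge_mid (a point): Centre of the gauge's black box handle: 26 mm thick (x), 40 wide (y), 80 tall (z, up when upright). Round white dial 35 mm wide on its +x face; a thin steel stem hangs below. About 0.18 kg. Starts upright in one of the rack's two openings (either), handle's underside on the deck, stem through it; lift 75 mm to clear the deck.
- gauge_tip (a point): Centre of the flat end of the gauge's round rubber tip (16 mm across), on the gauge's axis 100 mm below the handle's centre (60 mm below the handle's underside).
- gauge_front (a point): Imaginary point 100 mm straight out from the handle's centre on the dial's side (gauge's +x): tells where the dial faces.
- rack: White plastic rack fixed to the counter: a deck 120 mm (x) by 300 mm (y), top 85 mm above the counter, on four legs, with two 23 mm square openings at y = -70 and y = +70 mm of its frame. Origin: centre of its underside.
- funnel: Grey silicone funnel in the rack's other opening, 80 mm across the mouth, rim 50 mm above the deck. Origin where it rests on the deck. Leave alone.
- plate: Glass plate 140 mm across lying on the counter. Leave alone.
- mug: Aluminium mug 76 mm across, 85 mm tall. Leave alone.
- spoon: Wooden spoon 240 mm long lying on the counter. Leave alone.
- jar: Glass jar 54 mm across, 80 mm tall, with steel cap. Leave alone.
- cup: Small white bowl 60 mm across, 45 mm tall. Leave alone.
- sponge_block: Cork block 60 x 45 x 35 mm. Leave alone.
Things that resemble listed ones, but are neither listed nor needed, are in the scene too. What is shaped like the canister but red or yellow is not meant.

How it is judged:
On the way, in this order (a step that is already met when the one before it is completed fails the run):
1. the collar is turned to its locked stop, tab over the pointer, with the gauge still in the rack (value of joint collar above 1.2 rad and distance of gauge_mid from where it was at the start of the episode below 0.03 m), for 0.2 s.
2. the gauge is lifted out of the rack in the fingers (height (world z) of gauge_tip above 0.09 m and contact force between the fingers and gauge above 3 N), for 0.2 s.
At the end, for the whole second after the job is handed in: Collar within 0.1 rad of locked; gauge held in the fingers and still, upright within 0.12 rad, tip within 7 mm of the pad centre, dial to the pointer side within 0.4 rad, pad sunk 2-12 mm by 1.5-10 N from the gauge alone; gauge clear of collar and rack (value of joint collar above 1.2 rad and horizontal distance between gauge_tip and pad below 0.007 m and angle between gauge_mid's own z axis and vertical below 0.12 rad and angle between the x axis of gauge_mid and the x axis of canister, either way round below 0.4 rad and x of gauge_front in the frame of canister above 0.04 m and value of joint valve between 0.002 and 0.012 m and contact force between gauge and valve between 1.5 and 10 N and contact force between the fingers and gauge above 3 N and contact force between the fingers and valve below 0.3 N and contact force between gauge and collar below 0.3 N and contact force between gauge and rack below 0.3 N and linear speed of gauge below 0.02 m/s); the arm keeps its last pose, push and grip.
It fails at once if the valve pad bottoms out (value of joint valve above 0.0135 m).
It fails at once if the gauge is pressed hard on the pad (contact force between gauge and valve above 20 N).
It fails at once if another thing is pushed more than 40 mm from its place (distance of any of funnel, plate, mug, spoon, jar, cup, sponge_block from where it was at the start of the episode above 0.04 m).
It also fails if it takes over 54 s, if anything falls off the work surface, if the arm or the gripper's body presses on something with over 40 N, if the wrist force passes 120 N, or if a joint passes its speed limit or range.

## Working session

There is one attempt and no reset: what is moved stays moved. The work goes in short steps, Python scripts to look and compute and a shell command to move; the robot and the scene stay as the last step left them, time stands still between calls to the robot, and variables do not carry over. Pictures are saved under pics/ and viewed, at most 10 in all, crops included, and the job is handed in when it is done.

```bash
mkdir -p pics; cat > h.py <<'E'
import numpy as np, cv2
from scipy.spatial.transform import Rotation as R
from rig import bot
def cam(n):
    s=bot.get_state(); f=bot.grab_frame(n)
    if 'hand_eye' in f:
        T=np.eye(4);T[:3,:3]=R.from_rotvec(s['ee_rot']).as_matrix();T[:3,3]=s['tool_pos'];T=T@np.array(f['hand_eye'])
        o,A=T[:3,3],T[:3,:3]
    else:
        o=np.array(f['origin']);A=np.array(f['attitude'])
        if A.shape!=(3,3): A=R.from_rotvec(A).as_matrix()
    return dict(im=f['frame'],K=np.array(f['K']),k1=f['k1'],o=o,A=A)
def save(n,c): cv2.imwrite(f'pics/{n}.png',c['im'][:,:,::-1]); np.savez(f'{n}.npz',**c)
def load(n): return dict(np.load(f'{n}.npz'))
def ray(c,u,v):
    D=np.array([float(c['k1']),0,0,0])
    p=cv2.undistortPoints(np.array([[[u,v]]],float),c['K'],D)[0,0]
    return c['A']@np.array([p[0],p[1],1])
def atz(c,u,v,z):
    d=ray(c,u,v); return c['o']+d*(z-c['o'][2])/d[2]
def proj(c,P):
    q=c['A'].T@(np.array(P)-c['o']); x,y=q[:2]/q[2]; k=1+float(c['k1'])*(x*x+y*y)
    return (c['K']@[x*k,y*k,1])[:2]
E
python3 - <<'E'
from h import *
print(bot.get_state())
for n in ('top','side'):
    c=cam(n); save(n+'0',c); print(n,c['o'],c['A'].round(3).tolist(),c['K'].tolist(),c['k1'])
E
```

```text
{'time': 0.0, 'joint_positions': array([-1.34450731,  0.61595757, -0.01264245,  1.42494578,  0.00810728,
        1.10339202, -0.04038891]), 'joint_vel': array([ 0.00187106,  0.00043494,  0.00127213, -0.00030906,  0.00055117,
       -0.00023634, -0.00051536]), 'effort': array([-3.85238163e-04, -4.69204187e+01,  2.59038750e-01, -1.71030056e+01,
        9.94708040e-03,  9.64268547e-03,  9.45645866e-06]), 'tool_pos': array([0.16235191, 0.62858693, 0.23009766]), 'ee_rot': array([-0.39582529, -3.11624839,  0.00413891]), 'force': array([ 0.87406535,  0.03433964, -0.34753919]), 'moment': array([ 0.01774754, -0.03490609,  0.02698899]), 'grip_force': 0.0, 'gripper_width': 0.08532144447135981}
top [ 0.42145868 -0.15998132  1.38858533] [[-0.016, -0.997, 0.075], [-1.0, 0.018, 0.022], [-0.024, -0.075, -0.997]] [[427.2339216953635, 0.0, 320.41272065871055], [0.0, 427.2339216953635, 199.838970372614], [0.0, 0.0, 1.0]] -0.10512916506933637
side [-0.08873151 -1.05605624  0.76209839] [[0.82, -0.3, 0.488], [-0.573, -0.429, 0.699], [-0.0, -0.852, -0.523]] [[456.0147555366395, 0.0, 323.80227334842886], [0.0, 456.0147555366395, 208.21504696555715], [0.0, 0.0, 1.0]] 0.029156992334858193
```

View pics/top0.png

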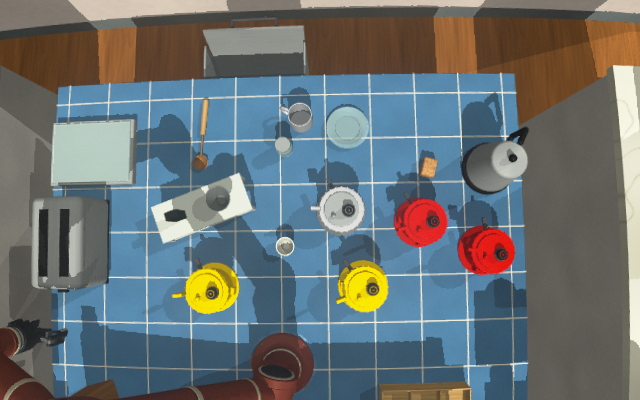

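View pics/side0.png

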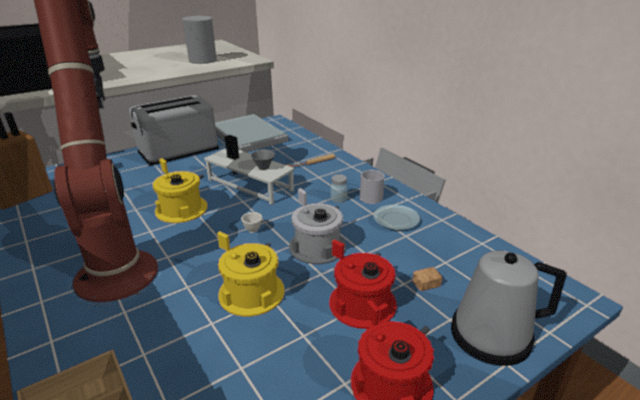

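The grey canister is at top (341,210). Its lookalikes are yellow at (212,288) and (362,287), and red at (420,222) and (487,250). The kettle at (495,165) is also grey. The gauge is the black box in the rack at top (175,215), and the funnel is at (218,197). I'll check the grey canister and the gauge in one close crop.

```bash
python3 - <<'E'
from h import *
t=load('top0')['im'];s=load('side0')['im']
f=lambda i,u,v,w,h,k:cv2.resize(i[v:v+h,u:u+w],None,fx=k,fy=k,interpolation=cv2.INTER_CUBIC)
a=f(t,300,170,80,60,5);b=f(t,145,165,120,90,10/3)
c=f(s,280,180,80,90,10/3) ; d=f(s,200,125,100,75,4)
cc=np.zeros((300,400,3),np.uint8);cc[:,:267]=c[:300,:267]
o=np.vstack([np.hstack([a,b]),np.hstack([cc,d])])
cv2.imwrite('pics/crop0.png',o[:,:,::-1])
E
```

```text
(no output)
```

View pics/crop0.png

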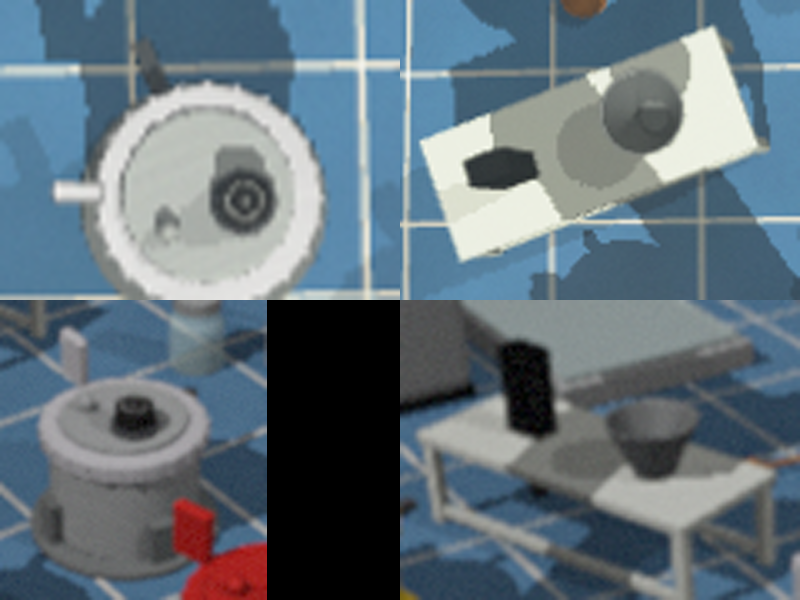

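```bash
python3 - <<'E'
from h import *
t=load('top0')
c=atz(t,342.4,209.4,.103); p=atz(t,329.4,179.2,.081); tb=atz(t,311.5,208.2,.145); pad=atz(t,348.4,210.2,.13)
print('c',c,'ptr',p,'taboutertop',tb,'pad',pad)
a=lambda v:np.degrees(np.arctan2(v[1],v[0]))
print(a(p-c),np.linalg.norm((p-c)[:2]),a(tb-c),np.linalg.norm((tb-c)[:2]))
f=lambda u,v:(145+(u-400)*.3,165+v*.3)
for q in [(421,143),(713,26),(757,147),(462,261)]: print('rack',atz(t,*f(*q),.085).round(3))
s=load('side0')
print('gauge top corners?', [atz(t,*f(*q),.165).round(3) for q in [(465,155),(505,147),(538,155),(530,185),(470,185)]])
print('gauge mid ray side', [atz(s,200+(u-400)/4,125+(v-300)/4,z).round(3) for u,v,z in [(527,347,.165),(527,430,.085)]])
E
```

```text
c [ 0.48830975 -0.19684997  0.103     ] ptr [ 0.58325751 -0.15930665  0.081     ] taboutertop [ 0.49117386 -0.1056555   0.145     ] pad [ 0.48423946 -0.21370116  0.13      ]
21.574350349506446 0.10210082302046071 88.20112319017773 0.0912394361438944
rack [0.504 0.401 0.085]
rack [0.608 0.121 0.085]
rack [0.495 0.08  0.085]
rack [0.393 0.36  0.085]
gauge top corners? [array([0.487, 0.326, 0.165]), array([0.494, 0.289, 0.165]), array([0.486, 0.259, 0.165]), array([0.46 , 0.266, 0.165]), array([0.461, 0.321, 0.165])]
gauge mid ray side [array([0.478, 0.295, 0.165]), array([0.474, 0.307, 0.085])]
```

```bash
cat >> h.py <<'E'
def go(target, az=None, n=1):
    """tool-frame shift shares to target (TCP) per row over n rows; az: wanted world azimuth (deg) of tool y"""
    s=bot.get_state(); A=R.from_rotvec(s['ee_rot']).as_matrix()
    y=A[:,1]; cur=np.degrees(np.arctan2(y[1],y[0])); out=(A.T@(np.array(target)-s['tool_pos']))/.15/n
    tilt=np.degrees(np.arccos(-A[2,2]))
    print('t',s['time'].__round__(2),'tcp',s['tool_pos'].round(4),'yaz',round(cur,2),'tilt',round(tilt,2),'F',s['force'].round(1),'shift/row',out.round(4), 'turn tot', None if az is None else round(((cur-az+180)%360-180)/180,4))
E
python3 -c "
from h import *
go([.495,-.12,.30],-1.8,14)"
```

```text
t 0.1 tcp [0.1624 0.6287 0.2302] yaz 75.52 tilt 0.14 F [ 0.1 -0.3  0.6] shift/row [-0.2425 -0.3056 -0.0325] turn tot 0.4295
```

```bash
python3 -m crank '[[-0.24,-0.306,-0.07,0],[-0.24,-0.306,-0.07,0],[-0.24,-0.306,-0.07,0],[-0.24,-0.306,-0.07,0],[-0.24,-0.306,-0.07,0],[-0.24,-0.306,-0.07,0]]' 60
python3 -c "
from h import *
save('w1',cam('wrist'));go([.495,-.12,.30],-1.8,8)"
python3 -m crank '[[-0.24,-0.306,0,0],[-0.24,-0.306,0,0],[-0.24,-0.306,0,0],[-0.24,-0.306,0,0],[-0.24,-0.306,0,0],[-0.24,-0.306,0,0],[-0.24,-0.306,0,0],[-0.24,-0.306,0,0]]'
python3 -m crank '[[0,0,0,0.054],[0,0,0,0.054],[0,0,0,0.054],[0,0,0,0.054],[0,0,0,0.054],[0,0,0,0.054],[0,0,0,0.054],[0,0,0,0.052],[0,0,0,0]]'
python3 - <<'E'
from h import *
go([.495,-.12,.30],-1.8,1); save('w2',cam('wrist'))
a,b=load('w1')['im'],load('w2')['im']
o=np.vstack([cv2.resize(a,(480,300)),cv2.resize(b,(480,300))]);cv2.imwrite('pics/w12.png',o[:,:,::-1])
E
```

```text
time: 0.85
tool_pos: [0.3033, 0.3066, 0.2944]
ee_rot: [-0.396, -3.116, 0.001]
force: [1.3, -0.7, 0.4]
gripper_width: 0.0513
grip_force: 0.0
t 0.9 tcp [0.3077 0.2983 0.2956] yaz 74.78 tilt 0.37 F [ 2. -6.  0.] shift/row [-0.2421 -0.2954 -0.0012] turn tot 0.4255
time: 1.9
tool_pos: [0.4904, -0.1201, 0.294]
ee_rot: [-0.395, -3.116, -0.001]
force: [2.0, 1.1, -0.1]
gripper_width: 0.0515
grip_force: 0.0
time: 3.02
tool_pos: [0.4897, -0.1183, 0.2938]
ee_rot: [-2.254, -2.187, 0.002]
force: [0.5, 0.4, 0.7]
gripper_width: 0.0514
grip_force: 0.0
t 3.02 tcp [ 0.4897 -0.1183  0.2938] yaz -1.75 tilt 0.07 F [0.5 0.4 0.7] shift/row [-0.0101  0.0353 -0.0413] turn tot 0.0003
```

View pics/w12.png

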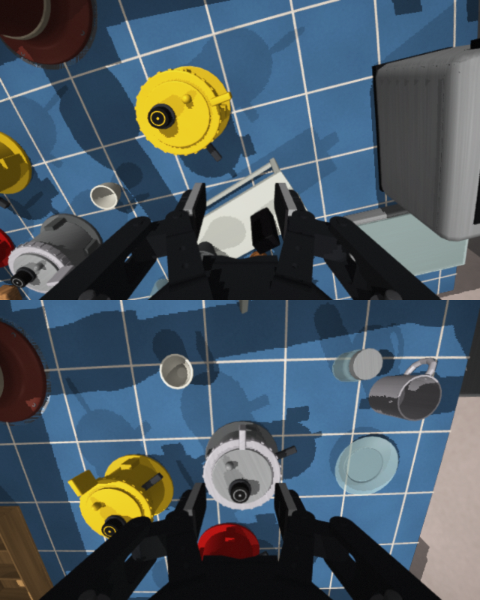

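```bash
python3 - <<'E'
from h import *
w=load('w2');i=w['im'][150:300,250:400];cv2.imwrite('pics/w2c.png',cv2.resize(i,None,fx=4,fy=4,interpolation=cv2.INTER_CUBIC)[:,:,::-1])
ang=lambda d:np.array([np.cos(np.radians(d)),np.sin(np.radians(d))])
c=np.array([.4883,-.1968])
for n,P in dict(c=[*c,.103],tabtop_out=[*(c+.092*ang(88.2)),.145],tabtop_in=[*(c+.062*ang(88.2)),.145],ptr=[*(c+.106*ang(21.6)),.081],pad=[.484,-.216,.13]).items():
    q=proj(w,P); print(n,q.round(1),((q-[250,150])*4).round(0))
E
```

```text
c [321.  236.6] [284. 346.]
tabtop_out [321.3 174.9] [285. 100.]
tabtop_in [321.2 201.7] [285. 207.]
ptr [393.7 200.8] [575. 203.]
pad [318.1 260.2] [272. 441.]
```

View pics/w2c.png

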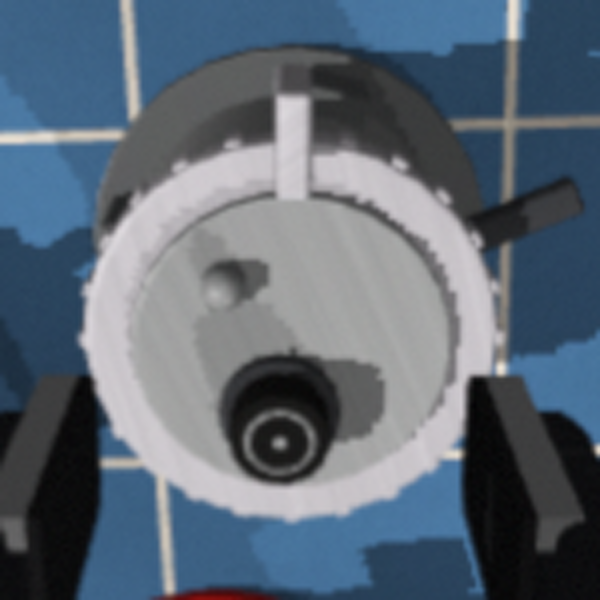

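The dark pointer is at (573,195) in the crop, the fin runs from (293,97) to (293,199), and the pad dot is at (279,442). All of this is within 2 mm of the prediction. The neighbouring grey knob is not the pad. I'll descend onto the tab.

```bash
python3 -c "
from h import *
go([.492,-.1195,.113],-1.8,8)"
```

```text
t 3.08 tcp [ 0.4897 -0.1185  0.2939] yaz -1.7 tilt 0.05 F [-0.3 -0.8  0.1] shift/row [-0.0008  0.0021  0.1508] turn tot 0.0005
```

```bash
python3 -m crank '[[-0.001,0.002,0.15,0],[-0.001,0.002,0.15,0],[-0.001,0.002,0.15,0],[-0.001,0.002,0.15,0],[-0.001,0.002,0.15,0],[-0.001,0.002,0.15,0],[-0.001,0.002,0.15,0],[-0.001,0.002,0.15,0],[0,0,0,0]]'
python3 -m crank '[[0,0,0,0],[0,0,0,0],[0,0,0,0],[0,0,0,0],[0,0,0,0]]' 0 25
python3 -c "
from h import *
go([.492,-.1195,.113],-1.8,1);s=bot.get_state();print(s['force'],s['moment'])"
```

```text
time: 4.2
tool_pos: [0.4911, -0.1197, 0.113]
ee_rot: [-2.253, -2.184, 0.003]
force: [0.1, 0.9, 0.8]
gripper_width: 0.0515
grip_force: 0.0
time: 4.82
tool_pos: [0.4928, -0.1203, 0.1152]
ee_rot: [2.256, 2.184, 0.002]
force: [-0.3, 1.1, 5.5]
gripper_width: 0.0097
grip_force: 29.3
t 4.83 tcp [ 0.4928 -0.1203  0.1152] yaz -1.85 tilt 0.1 F [-0.3  1.1  5.5] shift/row [ 0.0055 -0.0058  0.0149] turn tot -0.0003
[-0.28439401  1.07996594  5.52003573] [0.06596477 0.19304422 0.05771973]
```

```bash
python3 -m crank '[[-0.0016,0.04,-0.01,0.025],[-0.0016,0.04,0,0.025],[-0.0016,0.04,0,0.025],[-0.0016,0.04,0,0.025],[-0.0016,0.04,0,0.025],[-0.0016,0.04,0,0.025],[-0.0016,0.04,0,0.025],[-0.0016,0.04,0,0.025],[-0.0016,0.04,0,0.025],[-0.0016,0.04,0,0.025]]'
python3 -c "
from h import *
c=np.array([.4896,-.1965]);t=np.radians(21.6);go([*(c+.0763*np.array([np.cos(t),np.sin(t)])),.113],-68.4,1);s=bot.get_state();print(s['force'],s['moment'])"
```

```text
time: 6.08
tool_pos: [0.5451, -0.1439, 0.1153]
ee_rot: [-2.922, -1.152, 0.002]
force: [0.6, 1.4, -0.3]
gripper_width: 0.0099
grip_force: 28.3
t 6.08 tcp [ 0.5451 -0.1439  0.1153] yaz -46.95 tilt 0.09 F [ 0.6  1.4 -0.3] shift/row [-0.0363  0.1894  0.0154] turn tot 0.1192
[ 0.58181443  1.43947572 -0.270609  ] [-0.03987267  0.09885901  0.10423082]
```

```bash
python3 -m crank '[[-0.0016,0.04,0,0.025],[-0.0016,0.04,0,0.025],[-0.0016,0.04,0,0.025],[-0.0016,0.04,0,0.025],[0,0,0,0]]'
python3 -m crank '[[-0.0008,0.02,0,0.0125],[0,0,0,0]]'
python3 -c "
from h import *
go([.5605,-.168,.113],-68.4,1);s=bot.get_state();print(s['force'],s['moment'])"
```

```text
time: 6.7
tool_pos: [0.5586, -0.1639, 0.1154]
ee_rot: [-3.066, -0.682, 0.001]
force: [-1.2, 0.3, -1.0]
gripper_width: 0.0097
grip_force: 28.4
time: 6.95
tool_pos: [0.5597, -0.1664, 0.1154]
ee_rot: [-3.078, -0.622, 0.001]
force: [-1.2, 1.6, -2.2]
gripper_width: 0.0097
grip_force: 28.1
t 6.95 tcp [ 0.5597 -0.1664  0.1154] yaz -67.15 tilt 0.09 F [-1.2  1.6 -2.2] shift/row [0.001  0.012  0.0158] turn tot 0.007
[-1.17636554  1.64432703 -2.19721662] [ 0.19548755  0.08646099 -0.18317375]
```

```bash
for k in 1 2; do python3 -m crank '[[-0.0006,0.016,0,0.01],[0,0,0,0]]'; done
```

```text
time: 7.2
tool_pos: [0.5601, -0.1674, 0.1154]
ee_rot: [-3.084, -0.578, 0.004]
force: [-2.6, 4.2, 0.1]
gripper_width: 0.0098
grip_force: 30.6
time: 7.45
tool_pos: [0.5601, -0.1674, 0.1154]
ee_rot: [-3.087, -0.535, 0.007]
force: [-6.3, 6.8, 3.7]
gripper_width: 0.0097
grip_force: 46.3
```

```bash
python3 -m crank '[[0.001,-0.026,0,-0.018],[0,0,0,0]]'
python3 -m crank '[[0,0,0,0],[0,0,0,0],[0,0,0,0]]' 55 40
python3 -m crank '[[0,0,-0.15,0],[0,0,-0.2,0],[0,0,-0.2,0],[0,0,-0.2,0],[0,0,-0.2,0],[0,0,-0.2,0],[0,0,0,0]]'
python3 - <<'E'
from h import *
t=cam('top');save('top1',t);save('w3',cam('wrist'));w1=load('w1')['im'];w3=load('w3')['im']
f=lambda i,u,v,w,h,k:cv2.resize(i[v:v+h,u:u+w],None,fx=k,fy=k,interpolation=cv2.INTER_CUBIC)
o=np.vstack([np.hstack([f(t['im'],300,170,80,60,5),f(w1,280,200,133,100,3)[:,:399]]) if 0 else np.hstack([f(t['im'],300,170,80,60,5),f(w1,260,220,160,120,2.5)]),np.hstack([cv2.resize(w3,(480,300)),np.zeros((300,320,3),np.uint8)])])
cv2.imwrite('pics/c1.png',o[:,:,::-1]);go([.45,.2,.3],None,10)
E
```

```text
time: 7.7
tool_pos: [0.5598, -0.1668, 0.1154]
ee_rot: [-3.079, -0.611, 0.002]
force: [-1.5, 3.3, -1.7]
gripper_width: 0.0096
grip_force: 28.0
time: 8.07
tool_pos: [0.5611, -0.1686, 0.1162]
ee_rot: [3.08, 0.612, 0.001]
force: [0.1, 0.3, -0.3]
gripper_width: 0.047
grip_force: 0.0
time: 8.95
tool_pos: [0.5615, -0.1693, 0.2909]
ee_rot: [3.078, 0.612, 0.007]
force: [0.3, 0.2, 0.5]
gripper_width: 0.0468
grip_force: 0.0
t 9.05 tcp [ 0.5604 -0.1677  0.2879] yaz -67.51 tilt 0.03 F [-0.   0.6  0.8] shift/row [ 0.0258 -0.2546 -0.008 ] turn tot None
```

View pics/c1.png

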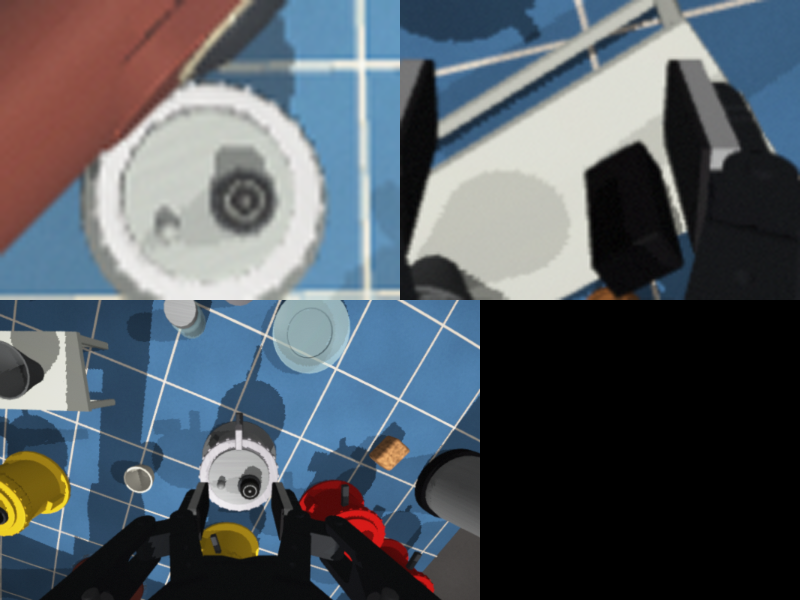

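The tab now stands directly over the pointer. The gauge's faces towards the robot are plain black, so the dial should be on its far (+x) side. Next I'll go above the gauge, keeping the tool yaw.

```bash
python3 -m crank '[[0.03,-0.27,-0.02,0],[0.03,-0.27,-0.02,0],[0.03,-0.27,-0.02,0],[0.03,-0.27,-0.02,0],[0.03,-0.27,-0.02,0],[0.03,-0.27,-0.02,0],[0.03,-0.27,-0.02,0],[0.03,-0.27,-0.02,0],[0.03,-0.27,-0.02,0],[0.03,-0.27,-0.02,0]]' 100
python3 -m crank '[[0,0,0,0],[0,0,0,0]]'
python3 - <<'E'
from h import *
w=cam('wrist');save('w4',w);go([.476,.306,.26],-69.7,8);print(w['o'],bot.get_state()['joint_positions'].round(2))
w4=w['im'];q=proj(w,[.476,.306,.165]);print(q)
u=int(np.clip(q[0]-100,0,440));v=int(np.clip(q[1]-75,0,250));print(u,v)
cv2.imwrite('pics/w4.png',cv2.resize(w4[v:v+150,u:u+200],None,fx=4,fy=4,interpolation=cv2.INTER_CUBIC)[:,:,::-1])
E
```

```text
time: 10.3
tool_pos: [0.4458, 0.225, 0.317]
ee_rot: [3.08, 0.613, -0.004]
force: [0.3, -0.1, -0.7]
gripper_width: 0.0854
grip_force: 0.0
time: 10.55
tool_pos: [0.4467, 0.2228, 0.3174]
ee_rot: [3.08, 0.612, -0.003]
force: [0.3, -0.6, -0.3]
gripper_width: 0.0852
grip_force: 0.0
t 10.6 tcp [0.447  0.2222 0.3178] yaz -67.63 tilt 0.09 F [ 0.3 -0.5  0.4] shift/row [ 0.049  -0.0554  0.048 ] turn tot 0.0115
[0.51975792 0.25414625 0.45995015] [-1.25  0.5   1.18  1.73 -0.49  1.25 -1.13]
[256.50132144 130.21553862]
156 55
```

View pics/w4.png

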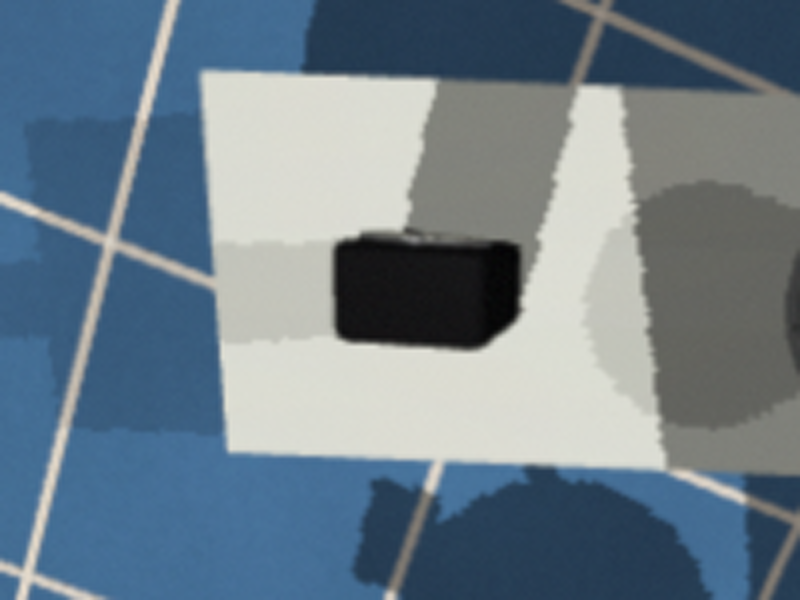

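The white sliver of the dial shows at (420,237), on the +x side as expected. The top face runs from (337,243) to (478,347).

```bash
python3 - <<'E'
from h import *
w=load('w4');P=[atz(w,156+u/4,55+v/4,.165) for u,v in [(337,242),(335,339),(478,347),(489,246)]]
for p in P: print(p.round(4))
a=lambda d:np.degrees(np.arctan2(d[1],d[0]))
print(a(P[3]-P[0]),a(P[2]-P[1]),np.mean(P,0), 'deck edge',a(atz(w,156+600/4,55+85/4,.085)-atz(w,156+200/4,55+70/4,.085)),a(atz(w,156+660/4,55+467/4,.085)-atz(w,156+230/4,55+452/4,.085)))
go([.476,.306,.22],-69,8)
E
```

```text
[0.4836 0.326  0.165 ]
[0.4602 0.3191 0.165 ]
[0.4724 0.2839 0.165 ]
[0.4972 0.2899 0.165 ]
-69.24769301319826 -70.907042357248 [0.47835909 0.30472173 0.165     ] deck edge -69.90176432102929 -69.6926858040153
t 10.6 tcp [0.447  0.2222 0.3178] yaz -67.63 tilt 0.09 F [ 0.3 -0.5  0.4] shift/row [ 0.049  -0.0554  0.0814] turn tot 0.0076
```

```bash
python3 -m crank '[[0.05,-0.056,0.06,0.013],[0.05,-0.056,0.06,0],[0.05,-0.056,0.06,0],[0.05,-0.056,0.06,0],[0.05,-0.056,0.06,0],[0.05,-0.056,0.06,0],[0.05,-0.056,0.06,0],[0.05,-0.056,0.06,0],[0,0,0,0]]' 100
python3 -c "
from h import *
go([.4775,.305,.125],-70,8);print(bot.get_state()['joint_positions'].round(2))"
```

```text
time: 11.72
tool_pos: [0.4794, 0.3086, 0.2452]
ee_rot: [3.092, 0.553, -0.002]
force: [0.1, 0.5, 0.5]
gripper_width: 0.0856
grip_force: 0.0
t 11.72 tcp [0.4794 0.3086 0.2452] yaz -69.73 tilt 0.1 F [0.1 0.5 0.5] shift/row [-0.0024  0.0022  0.1001] turn tot 0.0015
[-1.22  0.68  1.08  1.66 -0.64  1.2  -1.2 ]
```

```bash
python3 -m crank '[[-0.0024,0.0022,0.1,0],[-0.0024,0.0022,0.1,0],[-0.0024,0.0022,0.1,0],[-0.0024,0.0022,0.1,0],[-0.0024,0.0022,0.1,0],[-0.0024,0.0022,0.1,0],[-0.0024,0.0022,0.1,0],[-0.0024,0.0022,0.1,0],[0,0,0,0]]'
python3 -m crank '[[0,0,0,0],[0,0,0,0],[0,0,0,0],[0,0,0,0],[0,0,0,0]]' 0 50
python3 -c "
from h import *
go([.4775,.305,.125],-70,8);print(bot.get_state()['joint_positions'].round(2))"
```

```text
time: 12.85
tool_pos: [0.4772, 0.3039, 0.1249]
ee_rot: [3.092, 0.55, -0.004]
force: [-0.2, -0.1, -0.2]
gripper_width: 0.0856
grip_force: 0.0
time: 13.48
tool_pos: [0.4784, 0.3043, 0.127]
ee_rot: [-3.092, -0.55, -0.002]
force: [-0.3, 1.7, 5.0]
gripper_width: 0.0396
grip_force: 50.6
t 13.47 tcp [0.4784 0.3043 0.127 ] yaz -69.82 tilt 0.08 F [-0.3  1.7  5. ] shift/row [-0.0005 -0.0008  0.0017] turn tot 0.001
[-1.15  0.8   0.96  1.81 -0.79  0.97 -1.07]
```

```bash
python3 -m crank '[[0,0,-0.1,0],[0,0,-0.12,0],[0,0,-0.12,0],[0,0,-0.12,0],[0,0,-0.12,0],[0,0,-0.12,0],[0,0,-0.12,0],[0,0,-0.12,0],[0,0,-0.12,0],[0,0,0,0]]'
python3 - <<'E'
from h import *
print(atz(load('top1'),348.5,210.1,.13),atz(load('w2'),319.75,260.5,.13),atz(load('w3'),333,251,.13))
go([.486,-.2163,.275],-69,14);s=bot.get_state();print(s['joint_positions'].round(2),s['gripper_width'],s['grip_force'])
E
```

```text
time: 14.72
tool_pos: [0.479, 0.304, 0.287]
ee_rot: [-3.092, -0.55, -0.005]
force: [0.1, -0.8, -1.5]
gripper_width: 0.0396
grip_force: 50.5
[ 0.48452928 -0.21400168  0.13      ] [ 0.48607283 -0.21654598  0.13      ] [ 0.49018203 -0.21407562  0.13      ]
t 14.72 tcp [0.479 0.304 0.287] yaz -69.83 tilt 0.18 F [ 0.1 -0.8 -1.5] shift/row [-0.0823  0.2337  0.0054] turn tot -0.0046
[-1.23  0.64  1.11  1.61 -0.6   1.27 -1.23] 0.03964309663005943 50.45644998550415
```

```bash
python3 -m crank '[[-0.041,0.117,0,0],[-0.082,0.234,0,0],[-0.082,0.234,0,0],[-0.082,0.234,0,0],[-0.082,0.234,0,0],[-0.082,0.234,0,0],[-0.082,0.234,0,0],[-0.082,0.234,0,0],[-0.082,0.234,0,0],[-0.082,0.234,0,0]]'
python3 -m crank '[[-0.082,0.234,0,0],[-0.082,0.234,0,0],[-0.082,0.234,0,0],[-0.082,0.234,0,0],[-0.041,0.117,0,0],[0,0,0,0],[0,0,0,0]]'
python3 - <<'E'
from h import *
go([.4858,-.216,.25],-69,3);s=bot.get_state();print(s['joint_positions'].round(2),s['gripper_width'],s['grip_force'])
E
```

```text
time: 15.98
tool_pos: [0.4816, -0.0514, 0.2846]
ee_rot: [-3.093, -0.547, 0.003]
force: [0.6, 0.8, -1.7]
gripper_width: 0.0396
grip_force: 50.5
time: 16.85
tool_pos: [0.4852, -0.2156, 0.2847]
ee_rot: [-3.091, -0.55, 0.002]
force: [-0.5, -0.0, -2.0]
gripper_width: 0.0392
grip_force: 50.7
t 16.85 tcp [ 0.4852 -0.2156  0.2847] yaz -69.82 tilt 0.13 F [-0.5 -0.  -2. ] shift/row [0.001  0.0014 0.0771] turn tot -0.0046
[-0.26  0.54  1.03  1.7  -0.5   1.19 -0.32] 0.03920766795548752 50.66196084022522
```

```bash
python3 -m crank '[[0.001,0,0.09,0],[0.001,0,0.09,0],[0.001,0,0.08,0],[0,0,0,0],[0,0,0,0]]'
python3 - <<'E'
from h import *
go([.4858,-.216,.225],-69,1)
s=cam('side');save('s5',s);w=cam('wrist');save('w5',w);t=cam('top');save('top5',t)
z=s['im'][140:260,270:370];z2=w['im'];q=s; print(proj(s,[.4858,-.216,.13]),proj(s,[.4858,-.216,.145]),proj(w,[.4858,-.216,.13]))
a=cv2.resize(z,None,fx=5,fy=5,interpolation=cv2.INTER_CUBIC)
b=cv2.resize(z2[180:380,240:360],None,fx=2.5,fy=2.5)
o=np.zeros((600,800,3),np.uint8);o[:,:500]=a;o[:500,500:]=b
cv2.imwrite('pics/s5.png',o[:,:,::-1])
E
```

```text
time: 17.48
tool_pos: [0.4863, -0.2167, 0.2465]
ee_rot: [3.092, 0.55, 0.0]
force: [0.2, -0.1, -1.6]
gripper_width: 0.0396
grip_force: 50.7
t 17.48 tcp [ 0.4863 -0.2167  0.2465] yaz -69.84 tilt 0.04 F [ 0.2 -0.1 -1.6] shift/row [-0.0018 -0.0056  0.1432] turn tot -0.0047
[320.06224212 210.7349997 ] [320.0356386  205.85266019] [319.5684729  195.65969437]
```

View pics/s5.png

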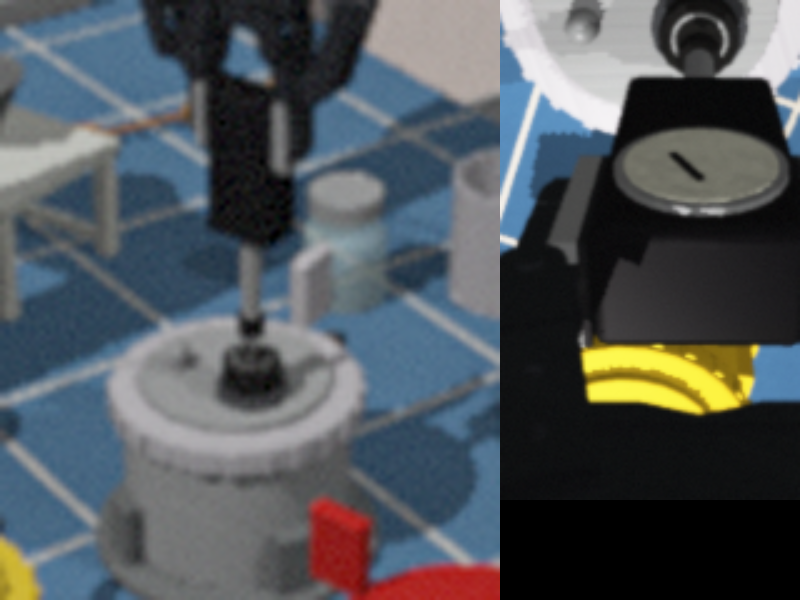

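The tip is at side crop (251,325), above the pad at (252,356). The dial faces the tab and pointer, and the tip lies inside the ring in the wrist view. I'll press down gradually while watching the force.

```bash
python3 -m crank '[[-0.002,-0.003,0.03,0],[0,0,0.03,0],[0,0,0.03,0],[0,0,0.013,0],[0,0,0,0]]'
python3 -m crank '[[0,0,0.01,0],[0,0,0.01,0],[0,0,0,0],[0,0,0,0]]'
python3 -m crank '[[0,0,0.007,0],[0,0,0,0],[0,0,0,0]]'
```

```text
time: 18.25
tool_pos: [0.4857, -0.216, 0.2309]
ee_rot: [-3.093, -0.55, 0.0]
force: [-0.4, 0.4, -1.0]
gripper_width: 0.0394
grip_force: 50.8
time: 18.75
tool_pos: [0.4858, -0.2161, 0.228]
ee_rot: [-3.093, -0.55, -0.0]
force: [0.2, 0.4, 0.6]
gripper_width: 0.0396
grip_force: 51.0
time: 19.12
tool_pos: [0.4858, -0.2161, 0.2269]
ee_rot: [-3.093, -0.55, 0.0]
force: [-0.0, 1.4, 2.1]
gripper_width: 0.0397
grip_force: 51.0
```

```bash
python3 -m crank '[[0,0,0.01,0],[0,0,0.008,0],[0,0,0,0],[0,0,0,0],[0,0,0,0]]'
python3 - <<'E'
from h import *
go([.4858,-.216,.225],-69,1);s=cam('side');save('s6',s);w=cam('wrist');t=cam('top')
o=np.zeros((600,800,3),np.uint8)
o[:,:500]=cv2.resize(s['im'][140:260,270:370],None,fx=5,fy=5,interpolation=cv2.INTER_CUBIC)
o[:300,500:]=cv2.resize(w['im'][160:235,280:355],None,fx=4,fy=4,interpolation=cv2.INTER_CUBIC)
o[300:,500:]=cv2.resize(t['im'][170:230,310:370],None,fx=5,fy=5,interpolation=cv2.INTER_CUBIC)
cv2.imwrite('pics/s6.png',o[:,:,::-1])
for i in range(4): bot.grab_frame('side');print(bot.get_state()['force'].round(2))
E
```

```text
time: 19.75
tool_pos: [0.4858, -0.2161, 0.2242]
ee_rot: [3.093, 0.55, 0.0]
force: [-1.1, 1.3, 3.4]
gripper_width: 0.0394
grip_force: 51.2
t 19.75 tcp [ 0.4858 -0.2161  0.2242] yaz -69.83 tilt 0.0 F [-1.1  1.3  3.4] shift/row [ 0.0002 -0.0005 -0.0053] turn tot -0.0046
[-1.5   1.2   3.61]
[-0.55  1.81  3.64]
[-0.29  1.68  3.22]
[-1.64  1.32  3.96]
```

View pics/s6.png

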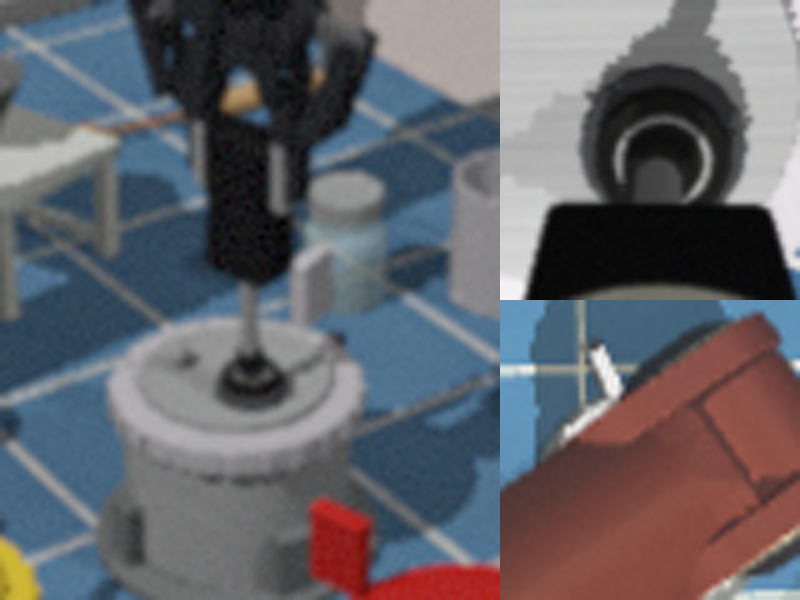

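The collar fin sits over the pointer. The tip is within about 3 mm of the ring centre, the pad is sunk roughly 7 mm at about 5.3 N, and everything is steady. Handing in.

```bash
python3 -c "
from rig import bot
print(bot.close_job())"
```

```text
the job is handed in; nothing more can be done
None
```

I handed the job in at about 20 s: the collar is turned to its stop with the tab over the pointer, and the gauge is held upright on the pad with its dial towards the pointer; the tip is within about 3 mm of the pad centre and the pad is sunk about 7 mm at about 5 N, by my own readings, as the hand-in returned no verdict.

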